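# Sweep the round blanks through the gate into the slot

## Robot

A 6-joint arm with a two-finger parallel gripper is mounted at the origin on the work surface. World frame = base frame: x ahead of the robot, y to its left, z up, the work surface at z = 0. Lengths are in m, angles in degrees, forces in N, time in s.
With the tool pointing down it reaches from about 0.4 to 0.825 m from the base axis. Payload 7 kg.
Tool frame: the origin (TCP) lies at the centre of the arm's flange, where the gripper is bolted on; the fingertips stand 178 mm ahead of it and the grasp point (between the pads) lies 159 mm ahead of it (tip_reach is the distance from the TCP to the fingertips, in m); z points along the fingers, y is the line along which they close (so a half turn about z gives the same grasp; the last joint's range is limited). The gripper opens to 88 mm and grips with 3 to 60 N. Pads are 19 mm wide; open, the fingers measure 130 mm over their backs; the gripper's body (78 mm by 193 mm) begins 47 mm behind the grasp point.
Start: joints at [81.251, 20.546, 0.682, 0, -70.136, -16.507], TCP at [0.288, 0.61, 0.405] pointing down, gripper open.
Joint ranges: [-176.03, 176.03], [-82.01, 121.73], [-58.28, 71.71], [-173.87, 95.51], [-174.79, -0.11], [-173.66, 173.66]. Speed limits (degrees/s): [136.94, 136.94, 172.46, 180, 180, 180].

## Interface

Orientations are given as [roll, pitch, yaw] about the fixed x, y, z axes, in that order (R = Rz(yaw) Ry(pitch) Rx(roll)).
In Python, from plant import * gives the robot as it stands.
- The arm moves only by the shell command python3 -m handwheel 'ROWS'. ROWS is JSON, a list of rows, each a list of 7 numbers: the opening, from -1 (shut) to 1 (fully open), then the shift along the tool's x, y, z as a fraction of full scale, then the turn, a rotation vector about the tool's x, y, z as a fraction of full scale. A call has 1 to 5 rows; each row shifts and turns the commanded pose from where the row before left it, along the tool's axes as they then stand; what a row does not reach is not made up. Full scale, the value 1, is 0.025 m for a shift and 6 degrees for a turn. A row lasts 1/8 s, in which the tool goes at most 62.5 mm and 10.7 degrees, less where a joint would pass 70% of its speed; a pose out of reach is approached as far as the arm can. A call with a number of a shift or a turn outside -1 to 1 is refused whole. A call with a gripper value outside its range is refused whole. The fingers move at their own pace and stop on an object; the grip force is fixed at half the most. Time passes only in rows, so rows that do not move let the fingers close. It gives the time, the measured TCP pose, the force, the opening and the grip force at its end, in the units of the state.
- get_obs(): the state, without advancing time (a new reading comes with each control period).
- snapshot(name): name is "scene" or "top" or "wrist"; returns a dict with "color" (400x640x3 uint8, red, green, blue), "fx", "fy", "cx", "cy" (pixels), "R" (3x3) and "t" (3): a world point X has camera coordinates R X + t; the wrist camera has in their place "tool_from_camera" (4x4, takes a point from camera to tool coordinates, whose origin is the TCP and whose axes are the flange's). Camera axes: x right, y down, z forward; pixel columns grow to the right and rows downward; lengths in m; the calibration is good to about 2 mm. A picture is of the moment at which its call begins: read the wrist's pose just before it. There is no depth.
- close_job(): hands the job in; it is judged then, once.
The state is a dict: "clock": time; "joint_pos": joint angles; "qvel": joint speeds; "tau": joint torques, N m; "tool_pos": TCP position; "orientation": TCP orientation; "force": force on the tool from outside, world axes, zero at the start; "moment": the same for the moment, N m; "opening": finger opening in m; "gripper_force": force on a finger pad.
Only numpy, scipy, OpenCV 4.12 (cv2) and the standard library are available. Lean on these libraries where they do the work, as an engineer would, in place of code of your own. Each camera call takes 0.05 s, during which the arm holds its last target. There are 200 camera calls.

## Task

On the sorting board, push the three round aluminium blanks with your fingertips through the narrow gate one after the other, each dropping into the slot before the next one goes through. Slide them along the board: do not pick any of them up. Leave the square blank, the standing punch and everything else on the bench where they are, the punch upright, and finish with the gripper clear.

Things in the scene. Friction and masses are not known exactly. Their poses are not given: they have to be found in the camera images.
- board: Plywood sorting board, fixed; place and yaw vary. Origin on the bench (z = 0); its +y points through the gate. All mm below are in its frame. Deck 60 mm above the bench; the pen is x -135 to 135, y -200 to 70, with 12 mm high lips at the sides and back. The deck ends in a sharp edge at y = 90; a blank pushed over it tips and falls into the slot by itself.
- gate (a point): Middle of the gate on the deck surface, at (0, 80, 60) in the board frame. The gate is 54 mm wide (x -27 to 27) between two dark steel jaws, y 70 to 90, 18 mm high. In the pen two 18 mm high, 8 mm thick steel funnel wings run out at 45 degrees from the gate corners to about x = +-64, y = 39.
- slot (a point): Centre of the floor of the sunken slot, at (0, 122, 6) in the board frame. The slot spans x -60 to 60, y 90 to 154, directly behind the gate; floor 6 mm above the bench, walls 72 mm above the bench on its other three sides.
- blank_a (a point): Centre (half-way up) of a loose round aluminium blank, a plain disc 36 mm across and 10 mm thick, about 28 g, lying flat on the deck in the pen. The three are alike.
- blank_b (a point): Centre (half-way up) of a loose round aluminium blank, a plain disc 36 mm across and 10 mm thick, about 28 g, lying flat on the deck in the pen. The three are alike.
- blank_c (a point): Centre (half-way up) of a loose round aluminium blank, a plain disc 36 mm across and 10 mm thick, about 28 g, lying flat on the deck in the pen. The three are alike.
- square_mid (a point): Centre (half-way up) of the loose square aluminium blank, 30 x 30 x 10 mm, lying on the deck in a back corner of the pen; stays there.
- punch: Dark steel doming punch standing upright on the deck in the other back corner, 24 mm across at the foot, 50 mm tall; origin at its foot. Stays there.
- hammer: Hammer lying on the bench right of the board, 270 mm long; stays there.
- chaser: Chasing tool with a handle, 190 mm long, lying on the bench left of the board; stays there.
- oil: Amber glass jar, 60 mm across, 110 mm tall, right of the board; origin at its foot. Stays there.
- mug: Blue ceramic mug, 80 mm across, 90 mm tall, left of the board; origin at its foot. Stays there.
Things that resemble listed ones, but are neither listed nor needed, are in the scene too. Leave any turquoise look-alike of the part that bears blank_a alone.

How it is judged (in metres and radians):
On the way, in this order (a step that is already met when the one before it is completed fails the run):
1. a first round blank lies in the slot (((z of blank_a in the frame of board below 0.05 m and y of blank_a in the frame of board between 0.09 and 0.154 m and x of blank_a in the frame of board between -0.06 and 0.06 m) or (z of blank_b in the frame of board below 0.05 m and y of blank_b in the frame of board between 0.09 and 0.154 m and x of blank_b in the frame of board between -0.06 and 0.06 m) or (z of blank_c in the frame of board below 0.05 m and y of blank_c in the frame of board between 0.09 and 0.154 m and x of blank_c in the frame of board between -0.06 and 0.06 m))), for 0.2 s.
2. then a second round blank lies in the slot ((((z of blank_a in the frame of board below 0.05 m and y of blank_a in the frame of board between 0.09 and 0.154 m and x of blank_a in the frame of board between -0.06 and 0.06 m) and (z of blank_b in the frame of board below 0.05 m and y of blank_b in the frame of board between 0.09 and 0.154 m and x of blank_b in the frame of board between -0.06 and 0.06 m)) or ((z of blank_a in the frame of board below 0.05 m and y of blank_a in the frame of board between 0.09 and 0.154 m and x of blank_a in the frame of board between -0.06 and 0.06 m) and (z of blank_c in the frame of board below 0.05 m and y of blank_c in the frame of board between 0.09 and 0.154 m and x of blank_c in the frame of board between -0.06 and 0.06 m)) or ((z of blank_b in the frame of board below 0.05 m and y of blank_b in the frame of board between 0.09 and 0.154 m and x of blank_b in the frame of board between -0.06 and 0.06 m) and (z of blank_c in the frame of board below 0.05 m and y of blank_c in the frame of board between 0.09 and 0.154 m and x of blank_c in the frame of board between -0.06 and 0.06 m)))), for 0.2 s.
3. then the third round blank lies in the slot (z of each of blank_a, blank_b, blank_c in the frame of board below 0.05 m and y of blank_a in the frame of board between 0.09 and 0.154 m and x of blank_a in the frame of board between -0.06 and 0.06 m and y of blank_b in the frame of board between 0.09 and 0.154 m and x of blank_b in the frame of board between -0.06 and 0.06 m and y of blank_c in the frame of board between 0.09 and 0.154 m and x of blank_c in the frame of board between -0.06 and 0.06 m), for 0.2 s.
At the end, for the whole second after the job is handed in: All three round blanks lie in the slot (centre at least 10 mm below the deck, less than 50 mm above the bench, inside the slot's walls); the square blank, punch, hammer, chasing tool, jar and mug are each within 20 mm of where they started, the punch standing (all of step 3 and distance of each of square_mid, punch, hammer, chaser, oil, mug from where it was at the start of the episode below 0.02 m and angle between punch's own z axis and vertical below 0.6 rad); the robot touches nothing.
It fails at once if a round blank is lifted more than 10 mm off the deck (height (world z) of any of blank_a, blank_b, blank_c above 0.075 m).
It fails at once if a bystander is moved by more than 20 mm (distance of any of square_mid, punch, hammer, chaser, oil, mug from where it was at the start of the episode above 0.02 m).
It fails at once if the standing punch is tipped over (angle between punch's own z axis and vertical above 0.6 rad).
It also fails if it takes over 72 s, if anything falls off the work surface, if the arm or the gripper's body presses on something with over 40 N, if the wrist force passes 120 N, or if a joint passes its speed limit or range.

## Working session

There is one attempt and no reset: what is moved stays moved. The work goes in short steps, Python scripts to look and compute and a shell command to move; the robot and the scene stay as the last step left them, time stands still between calls to the robot, and variables do not carry over. Pictures are saved under pics/ and viewed, at most 10 in all, crops included, and the job is handed in when it is done.

```bash
mkdir -p pics
python3 - <<'E'
from plant import *
import cv2
print(get_obs())
for n in("top","scene"):
    s=snapshot(n); cv2.imwrite(f"pics/{n}0.png",s["color"][:,:,::-1])
    print(n,s["fx"],s["fy"],s["cx"],s["cy"],s["R"],s["t"])
E
```

```text
{'clock': 0.0, 'joint_pos': array([ 8.12503117e+01,  2.05927745e+01,  6.34676438e-01, -1.92253415e-02,
       -7.01374793e+01, -1.65088993e+01]), 'qvel': array([-0.05326902,  0.05324531, -0.05826769, -0.05257173, -0.0234497 ,
        0.05437764]), 'tau': array([ 1.88911377e-03, -5.82719994e+01,  2.93042582e+01,  6.99693426e+00,
        6.73938019e-03, -1.76447916e-04]), 'tool_pos': array([0.28792569, 0.61030258, 0.403717  ]), 'orientation': array([ 1.79903227e+02, -9.83418215e-03, -2.52651265e+01]), 'force': array([0.8875611 , 0.56356506, 0.00261633]), 'moment': array([ 0.03531632,  0.00848697, -0.02492432]), 'gripper_force': 0.0, 'opening': 0.08789969419862666}
top 380.5219423699624 380.5219423699624 318.3984109166226 198.57013163392713 [[ 2.53879724e-02 -9.99673693e-01  2.82103373e-03]
 [-9.96551343e-01 -2.55314779e-02 -7.89529196e-02]
 [ 7.89991819e-02 -8.06850416e-04 -9.96874354e-01]] [-0.01671537  0.50861224  0.9614312 ]
scene 486.31207638535074 486.31207638535074 329.15618285608235 193.4331789452844 [[-0.68982896  0.72397041 -0.00168847]
 [ 0.49221252  0.46728763 -0.73441753]
 [-0.53090756 -0.50745357 -0.67869584]] [ 0.33637656 -0.21492847  1.55055969]
```

View pics/top0.png

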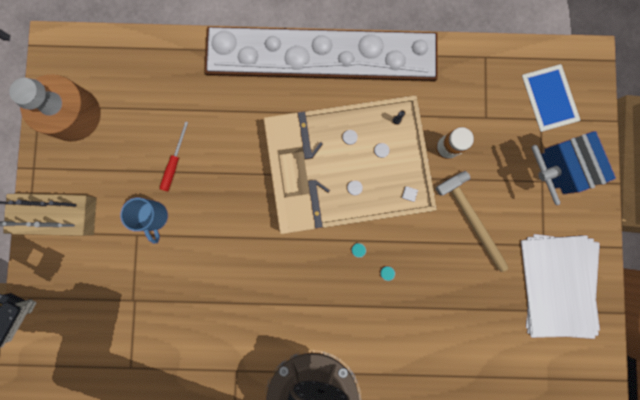

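View pics/scene0.png

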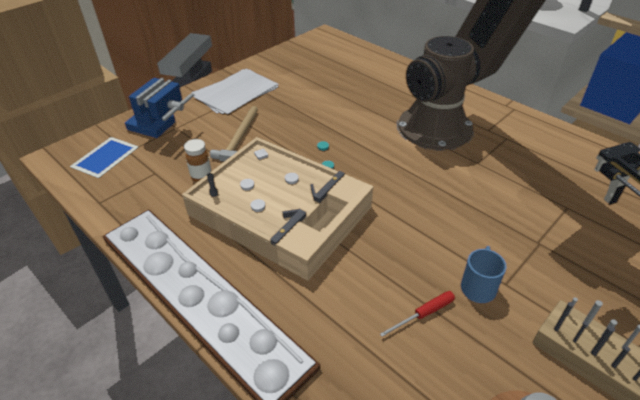

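Top view: the candidates for the round blanks are the silver discs at (350,137), (382,150) and (355,188), which lie in the pen. The square is at (409,194) and the punch at (398,118). The turquoise discs at (359,250) and (388,273) lie on the bench, so they are look-alikes. The gate is at about (310,170), and board +y points image-left, roughly world +y.

```bash
cat > h.py <<'E'
from plant import *
import numpy as np, cv2
from scipy.spatial.transform import Rotation as Ro
def cam(n):
    """colour picture, intrinsics, camera centre and rotation (world from camera)"""
    o=get_obs(); s=snapshot(n); K=np.array([[s["fx"],0,s["cx"]],[0,s["fy"],s["cy"]],[0,0,1]])
    if n=="wrist":
        T=np.array(s["tool_from_camera"]); Rt=Ro.from_euler("xyz",o["orientation"],degrees=True).as_matrix()
        return s["color"],K,Rt@T[:3,3]+o["tool_pos"],Rt@T[:3,:3]
    R=np.array(s["R"]); return s["color"],K,-R.T@s["t"],R.T
def ray(uv,K,c,R,z):
    d=(R@np.linalg.inv(K)@np.c_[np.atleast_2d(uv),np.ones(len(np.atleast_2d(uv)))].T).T
    return (c+d*((z-c[2])/d[:,2])[:,None])[:,:2]
def proj(X,K,c,R):
    p=(K@(R.T@(np.atleast_2d(X)-c).T)).T; return p[:,:2]/p[:,2:]
E
python3 - <<'E'
from h import *
im,K,c,R=cam("top")
for n,uv,z in [("a",(350,137),.07),("b",(382,150),.07),("c",(355,188),.07),("sq",(409,194),.07),("gate",(310,169),.06)]: print(n,ray(uv,K,c,R,z))
p=ray([(417,98),(434,210),(285,231),(265,118)],K,c,R,.072);print(p)
for i in(1,3): d=p[(i+1)%4]-p[i]; print(np.degrees(np.arctan2(-d[0],d[1])))
print(snapshot("wrist")["tool_from_camera"], snapshot("wrist")["fx"])
cv2.imwrite("pics/crop0.png",cv2.resize(im[85:240,250:450,::-1],None,fx=4,fy=3.87,interpolation=cv2.INTER_CUBIC))
E
```

```text
a [[ 0.66007825 -0.07817094]]
b [[ 0.62946357 -0.15795455]]
c [[ 0.53323518 -0.09283546]]
sq [[ 0.5218488  -0.22550212]]
gate [[0.57900254 0.01906843]]
[[ 0.76288563 -0.24342051]
 [ 0.4840276  -0.28627919]
 [ 0.4237981   0.07529   ]
 [ 0.70202018  0.13396661]]
9.457384131273132
-170.83816270412922
[[ 1.62826907e-03 -9.61992348e-01 -2.73071551e-01  7.24104771e-02]
 [ 9.99998538e-01  1.42364286e-03  9.47492136e-04 -4.46197414e-04]
 [-5.22723820e-04 -2.73072694e-01  9.61993259e-01  2.02153526e-02]
 [ 0.00000000e+00  0.00000000e+00  0.00000000e+00  1.00000000e+00]] 282.88521096396073
```

View pics/crop0.png

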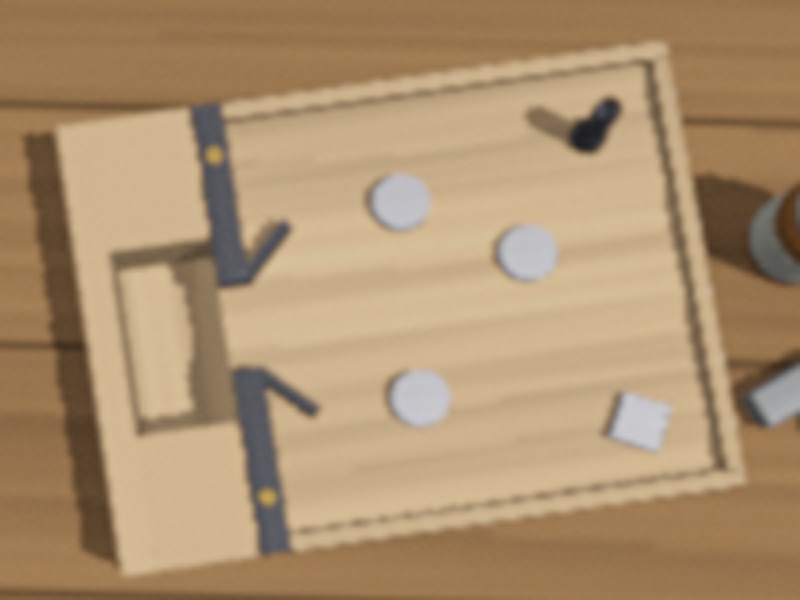

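The crop confirms the choice: three round silver blanks at crop (400,201), (527,252) and (420,398), the square at (640,420), and the punch foot at (588,135). The jaw screws at (213,155) and (267,497) give the gate axis.

```bash
cat >> h.py <<'E'
def blanks(im,K,c,R):
    """centres (world xy) of bright, colourless blobs of blank size on the deck: round ones"""
    hsv=cv2.cvtColor(im,cv2.COLOR_RGB2HSV); m=((hsv[...,1]<50)&(hsv[...,2]>130)).astype(np.uint8)
    out=[]
    for q in cv2.findContours(m,cv2.RETR_EXTERNAL,cv2.CHAIN_APPROX_NONE)[0]:
        if cv2.contourArea(q)<40: continue
        w=ray(q[:,0,:].astype(float),K,c,R,.07).astype(np.float32); a=cv2.contourArea(w[:,None]*1000)
        M=cv2.moments(q); u=(M["m10"]/M["m00"],M["m01"]/M["m00"])
        if 500<a<1500: out.append((ray(u,K,c,R,.069)[0],a))
    return out
E
python3 - <<'E'
from h import *
im,K,c,R=cam("top")
uv=np.array([(213,155),(267,497)])/[4,3.87]+[250,85]
s=ray(uv,K,c,R,.079); g=s.mean(0); d=s[0]-s[1]; yaw=np.arctan2(d[1],d[0])
print("gate",g,"yaw",np.degrees(yaw),"span",np.linalg.norm(d))
ex=np.array([np.cos(yaw),np.sin(yaw)]); ey=np.array([-ex[1],ex[0]])
b0=g-.08*ey; np.save("board.npy",[*b0,yaw])
for p,a in blanks(im,K,c,R): print(p,a,"board",(p-b0)@ex,(p-b0)@ey)
E
```

```text
gate [0.57642505 0.01878549] yaw 10.159208085188856 span 0.2200878620177542
[0.37352706 0.75436168] 1282.175428552553 board -0.06997297427928423 0.8398313664590662
[ 0.52281832 -0.2272735 ] 915.4507823195308 board -0.09616711966691957 -0.15274576409290047
[ 0.53465881 -0.09168106] 1026.9368991933297 board -0.06059594018551762 -0.021367698795768487
[ 0.57757258 -0.56906468] 1321.5778607800603 board -0.10255782127292871 -0.4988359309840955
[ 0.62992716 -0.15711131] 1033.4917863477021 board 0.021637891324164642 -0.102575900607712
[ 0.61082142 -0.65489416] 825.7768204621971 board -0.08496922576790784 -0.5891842848221838
[ 0.62176004 -0.68261514] 902.5481465980411 board -0.07909164247102628 -0.6184000450271696
[ 0.66080601 -0.07757182] 1022.5627708386164 board 0.06606210414116917 -0.02973001446159282
```

```bash
cat >> h.py <<'E'
def to(bx,by,tipz):
    """from the measured pose to board (bx,by) mm, fingertips at height tipz mm: shift and turn left, in units"""
    o=get_obs(); x,y,yaw=np.load("board.npy"); c,s=np.cos(yaw),np.sin(yaw)
    t=np.array([x+c*bx/1e3-s*by/1e3,y+s*bx/1e3+c*by/1e3,tipz/1e3+.178])
    Rt=Ro.from_euler("xyz",o["orientation"],degrees=True)
    w=(Rt.inv()*Ro.from_euler("xyz",[180,0,np.degrees(yaw)],degrees=True)).as_rotvec(degrees=True)
    d=o["tool_pos"]-[x,y,.178]
    print("t %.2f at board"%o["clock"],np.round([c*d[0]+s*d[1],-s*d[0]+c*d[1],d[2]],4)*1e3,"shift",np.round(Rt.inv().apply(t-o["tool_pos"])/.025,2),"turn",np.round(w/6,2),"F",np.round(o["force"],1),"open",round(o["opening"],4))
E
python3 -m handwheel '[[-1,0,0,0,0,0,-1],[-1,0,0,0,0,0,-1],[-1,0,0,0,0,0,-1],[-1,0,0,0,0,0,-1],[-1,0,0,0,0,0,-1]]'
python3 -m handwheel '[[-1,0,0,0,0,0,-0.9],[-1,0,0,0,0,0,0]]'
python3 -c "
from h import *
to(-70,-60,220)"
```

```text
clock: 0.92
tool_pos: [0.288, 0.6104, 0.4045]
orientation: [180.0, 0.0, 4.9]
force: [0.2, -0.1, 0.6]
opening: 0.0434
gripper_force: 0.0
clock: 1.18
tool_pos: [0.288, 0.6104, 0.4046]
orientation: [180.0, 0.0, 10.1]
force: [0.1, -0.3, -0.4]
opening: 0.023
gripper_force: 0.0
t 1.18 at board [-179.6  713.2  226.6] shift [ 4.41 30.93  0.27] turn [ 0.    0.   -0.01] F [ 0.1 -0.3 -0.4] open 0.023
```

```bash
python3 -m handwheel '[[-1,0.15,1,0,0,0,0],[-1,0.15,1,0,0,0,0],[-1,0.15,1,0,0,0,0],[-1,0.15,1,0,0,0,0],[-1,0.15,1,0,0,0,0]]'
python3 -m handwheel '[[-1,0.15,1,0,0,0,0],[-1,0.15,1,0,0,0,0],[-1,0.15,1,0,0,0,0],[-1,0.15,1,0,0,0,0],[-1,0.15,1,0,0,0,0]]'
python3 -m handwheel '[[-1,0.15,1,0,0,0,0],[-1,0.15,1,0,0,0,0],[-1,0.15,1,0,0,0,0],[-1,0.15,1,0,0,0,0],[-1,0.15,1,0,0,0,0]]' >/dev/null
python3 -m handwheel '[[-1,0.15,1,0,0,0,0],[-1,0.15,1,0,0,0,0],[-1,0.15,1,0,0,0,0],[-1,0.15,1,0,0,0,0],[-1,0.15,1,0,0,0,0]]' >/dev/null
python3 -m handwheel '[[-1,0.15,1,0,0,0,0],[-1,0.15,1,0,0,0,0],[-1,0.15,1,0,0,0,0],[-1,0.15,1,0,0,0,0],[-1,0.15,1,0,0,0,0]]'
python3 - <<'E'
from h import *
to(-92,-21,200)
im,K,c,R=cam("wrist"); cv2.imwrite("pics/w1.png",im[:,:,::-1])
x,y,yaw=np.load("board.npy");ex=np.array([np.cos(yaw),np.sin(yaw)]); ey=np.array([-ex[1],ex[0]])
for p,a in blanks(im,K,c,R): print(a,"board",(p-[x,y])@ex,(p-[x,y])@ey)
for b in[(0,80,60),(27,70,78),(-27,70,78),(110,80,79),(-110,80,79)]: print(b,proj(np.r_[[x,y]+b[0]/1e3*ex+b[1]/1e3*ey,b[2]/1e3],K,c,R))
E
```

```text
clock: 1.8
tool_pos: [0.3289, 0.4895, 0.4047]
orientation: [-180.0, -0.0, 10.1]
force: [0.1, -0.6, -0.3]
opening: 0.0003
gripper_force: 0.0
clock: 2.42
tool_pos: [0.3695, 0.3693, 0.4047]
orientation: [-180.0, -0.0, 10.1]
force: [0.5, 0.9, -0.6]
opening: 0.0006
gripper_force: 0.0
clock: 4.3
tool_pos: [0.4903, 0.0101, 0.4047]
orientation: [-180.0, -0.0, 10.1]
force: [0.3, -0.2, 0.1]
opening: 0.0006
gripper_force: 0.0
t 4.30 at board [-86.3  86.7 226.7] shift [-0.23  4.31  1.07] turn [-0. -0. -0.] F [ 0.3 -0.2  0.1] open 0.0006
898.513823920628 board -0.09595137939236556 -0.15138393924106713
1205.8823496205732 board -0.07146656184383034 -0.23797271909184456
1012.0954096049536 board -0.06051402401315365 -0.019708184686235267
989.090684294235 board 0.02199789405471658 -0.10063049274951913
984.0520633895649 board 0.06645110043639786 -0.02771021128145333
(0, 80, 60) [[327.99349149 110.1363097 ]]
(27, 70, 78) [[338.61150614  81.06420304]]
(-27, 70, 78) [[337.67715741 136.31886656]]
(110, 80, 79) [[329.45250579 -16.5748746 ]]
(-110, 80, 79) [[327.62330747 211.60570758]]
```

View pics/w1.png

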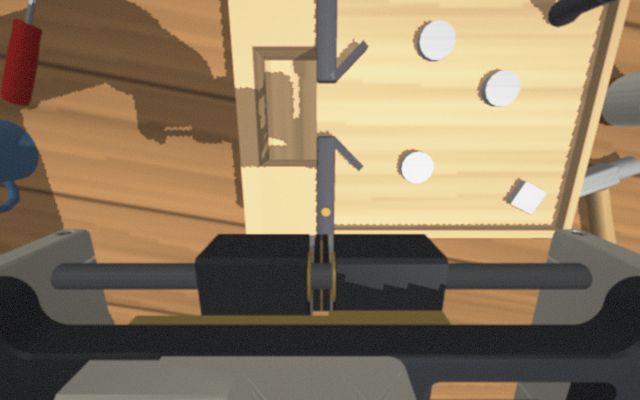

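The wrist view agrees with the map to about 2 mm. The round blanks are at (437,40), (501,88) and (417,166). The gate is between (325,82) and (325,137), and the square is at (527,196). I start with the blank at board (-60,-20).

```bash
python3 -m handwheel '[[-1,-0.1,1,1,0,0,0],[-1,-0.1,1,1,0,0,0],[-1,-0.1,1,1,0,0,0],[-1,-0.09,1,1,0,0,0],[-1,0,0.29,0.5,0,0,0]]'
python3 -m handwheel '[[-1,0,0,0.6,0,0,0],[-1,0,0,0.6,0,0,0],[-1,0,0,0.4,0,0,0],[-1,0,0,0.2,0,0,0],[-1,0,0,0,0,0,0]]'
python3 -c "
from h import *
to(-28,-20,65)"
```

```text
clock: 4.97
tool_pos: [0.4989, -0.0972, 0.2909]
orientation: [-180.0, 0.1, 10.0]
force: [0.1, 0.1, 0.4]
opening: 0.0006
gripper_force: 0.0
clock: 5.6
tool_pos: [0.4997, -0.0953, 0.247]
orientation: [180.0, 0.0, 10.2]
force: [0.2, 1.5, 0.5]
opening: 0.0004
gripper_force: 0.0
t 5.60 at board [-95.6 -18.8  69. ] shift [2.7  0.05 0.16] turn [0. 0. 0.] F [0.2 1.5 0.5] open 0.0004
```

```bash
python3 -m handwheel '[[-1,0,0,0.2,0,0,0],[-1,0.4,0,0,0,0,0],[-1,0.5,0,0,0,0,0],[-1,0.5,0,0,0,0,0],[-1,0.5,0,0,0,0,0]]'
python3 -m handwheel '[[-1,0.5,0,0,0,0,0],[-1,0.3,0,0,0,0,0],[-1,0,0,0,0,0,0],[-1,-0.4,0,0,0,0,0],[-1,-0.4,0,-1,0,0,0]]'
python3 - <<'E'
from h import *
to(0,-85,95)
im,K,c,R=cam("top"); 
x,y,yaw=np.load("board.npy");ex=np.array([np.cos(yaw),np.sin(yaw)]); ey=np.array([-ex[1],ex[0]])
for cn in("top","wrist"):
  for p,a in blanks(*cam(cn)):
    q=np.array([(p-[x,y])@ex,(p-[x,y])@ey])*1e3
    if abs(q).max()<200: print(cn,a,q)
E
```

```text
clock: 6.22
tool_pos: [0.5475, -0.087, 0.2421]
orientation: [180.0, -0.0, 10.1]
force: [-0.3, -0.7, 0.9]
opening: 0.0006
gripper_force: 0.2
clock: 6.85
tool_pos: [0.5444, -0.0875, 0.2656]
orientation: [-180.0, 0.3, 10.1]
force: [0.8, 1.6, -0.1]
opening: 0.0004
gripper_force: 0.0
t 6.85 at board [-50.2 -19.   87.6] shift [ 2.01  2.64 -0.31] turn [-0.    0.04 -0.01] F [ 0.8  1.6 -0.1] open 0.0004
top 985.0033352132887 [ -95.92906231 -152.83477287]
wrist 604.6069539040327 [-100.67734439 -151.34316478]
wrist 950.2862419225276 [  1.50892262 -18.09482591]
wrist 978.0508749182336 [  22.05219585 -100.67848604]
wrist 975.2685235601384 [ 66.40097712 -27.65088824]
```

```bash
python3 -m handwheel '[[-1,0,0.8,-0.3,0,0,0],[-1,0.7,0.7,0,0,0,0],[-1,0.7,0.2,0,0,0,0],[-1,0.54,0,0,0,0,0],[-1,0,0,0,0,0,0]]'
python3 -c "
from h import *
to(-1,-61,64)"
```

```text
clock: 7.62
tool_pos: [0.6019, -0.1202, 0.274]
orientation: [-180.0, 0.0, 10.2]
force: [-1.0, 0.1, -0.3]
opening: 0.0006
gripper_force: 0.0
t 7.62 at board [  0.5 -61.3  96. ] shift [-0.06 -0.01  1.28] turn [-0.    0.01 -0.  ] F [-1.   0.1 -0.3] open 0.0006
```

```bash
python3 -m handwheel '[[-1,0,0,0.7,0,0,0],[-1,0,0,0.4,0,0,0],[-1,0,0,0.18,0,0,0],[-1,0,-0.4,0,0,0,0],[-1,0,-0.5,0,0,0,0]]'
python3 -m handwheel '[[-1,0,-0.5,0,0,0,0],[-1,0,-0.5,0,0,0,0],[-1,0,-0.5,0,0,0,0],[-1,0,-0.5,0,0,0,0],[-1,0,-0.5,0,0,0,0]]'
python3 -m handwheel '[[-1,0,-0.5,0,0,0,0],[-1,0,-0.5,0,0,0,0],[-1,0,-0.5,0,0,0,0],[-1,0,0,0,0,0,0],[-1,0,0,0,0,0,0]]'
python3 - <<'E'
from h import *
to(0,66,64)
im,K,c,R=cam("wrist"); cv2.imwrite("pics/w2.png",im[:,:,::-1])
E
```

```text
clock: 8.25
tool_pos: [0.5976, -0.0977, 0.2429]
orientation: [180.0, -0.0, 10.1]
force: [-0.3, 0.5, 0.2]
opening: 0.0003
gripper_force: 0.1
clock: 8.88
tool_pos: [0.5866, -0.036, 0.2428]
orientation: [180.0, -0.0, 10.2]
force: [0.4, -1.4, 1.8]
opening: 0.0001
gripper_force: 0.7
clock: 9.5
tool_pos: [0.5799, 0.0002, 0.2424]
orientation: [-180.0, 0.0, 10.2]
force: [0.5, -0.2, 0.1]
opening: 0.0003
gripper_force: 0.0
t 9.50 at board [ 0.2 61.1 64.4] shift [-0.01 -0.2   0.02] turn [-0.  0. -0.] F [ 0.5 -0.2  0.1] open 0.0003
```

View pics/w2.png

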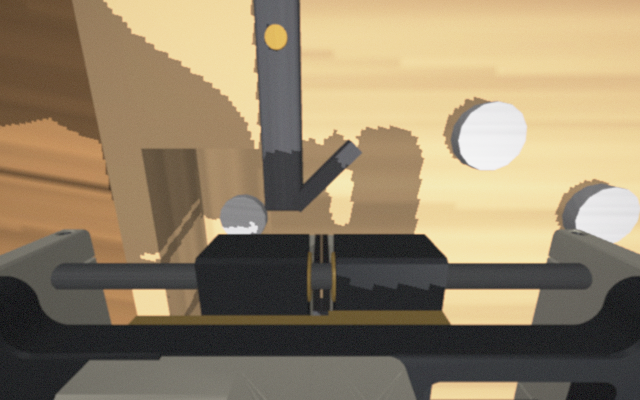

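The first blank shows in the shadowed slot at about (243,215). The blank at (488,135) is `a` and the one at (605,212) is `b`, and neither has been disturbed. Next is `b`, board (22,-101), pushed first from its +x side.

```bash
python3 -c "
from h import *
im,K,c,R=cam('wrist');x,y,w=np.load('board.npy');d=ray((243,213),K,c,R,.016)[0]-[x,y];print('c?',np.cos(w)*d[0]+np.sin(w)*d[1],-np.sin(w)*d[0]+np.cos(w)*d[1])"
python3 -m handwheel '[[-1,0,0.2,-0.7,0,0,0],[-1,0,0.6,-0.6,0,0,0],[-1,0.5,1,0,0,0,0],[-1,0.5,1,0,0,0,0],[-1,0.5,1,0,0,0,0]]'
python3 -m handwheel '[[-1,0.5,1,0,0,0,0],[-1,0.2,1,0,0,0,0],[-1,0,0.7,0,0,0,0],[-1,0,0,0.3,0,0,0],[-1,0,0,0,0,0,0]]'
python3 - <<'E'
from h import *
to(55,-101,64)
im,K,c,R=cam("top"); x,y,yaw=np.load("board.npy");ex=np.array([np.cos(yaw),np.sin(yaw)]); ey=np.array([-ex[1],ex[0]])
for p,a in blanks(*cam("wrist")):
    q=np.array([(p-[x,y])@ex,(p-[x,y])@ey])*1e3
    if abs(q).max()<200: print(a,q)
E
```

```text
c? 0.006538714834393609 0.12151449351751512
clock: 10.22
tool_pos: [0.6342, -0.0885, 0.2757]
orientation: [-180.0, -0.0, 10.1]
force: [0.9, 0.9, 0.3]
opening: 0.0006
gripper_force: 0.0
clock: 10.85
tool_pos: [0.6622, -0.1502, 0.2668]
orientation: [-180.0, 0.1, 10.1]
force: [0.4, -0.1, 0.5]
opening: 0.0008
gripper_force: 0.0
t 10.85 at board [  54.6 -101.5   88.8] shift [ 0.02 -0.02  0.99] turn [-0.01  0.01 -0.01] F [ 0.4 -0.1  0.5] open 0.0008
838.4118703751592 [ 67.90481001 -27.26427058]
```

```bash
python3 -m handwheel '[[-1,0,0,0.6,0,0,0],[-1,0,0,0.39,0,0,0],[-1,-0.2,0,0,0,0,0],[-1,-0.4,0,0,0,0,0],[-1,-0.3,0,0,0,0,0]]'
python3 -m handwheel '[[-1,-0.2,0,0,0,0,0],[-1,0,0,0,0,0,0],[-1,0.5,0,0,0,0,0],[-1,0.5,0.3,-0.8,0,0,0],[-1,0,0.8,-0.5,0,0,0]]'
python3 -m handwheel '[[-1,-0.5,0.7,0,0,0,0],[-1,-0.8,0,0,0,0,0],[-1,-0.8,0,0,0,0,0],[-1,0,0,0,0,0,0]]'
python3 - <<'E'
from h import *
to(0,-146,64)
x,y,yaw=np.load("board.npy");ex=np.array([np.cos(yaw),np.sin(yaw)]); ey=np.array([-ex[1],ex[0]])
for n in("top","wrist"):
  for p,a in blanks(*cam(n)):
    q=np.array([(p-[x,y])@ex,(p-[x,y])@ey])*1e3
    if abs(q).max()<200: print(n,a,q)
E
```

```text
clock: 11.58
tool_pos: [0.64, -0.1543, 0.2433]
orientation: [180.0, -0.0, 10.1]
force: [0.2, 0.2, -0.1]
opening: 0.0007
gripper_force: 0.1
clock: 12.2
tool_pos: [0.6671, -0.1773, 0.2762]
orientation: [180.0, -0.1, 10.3]
force: [0.2, 0.3, 0.4]
opening: 0.0007
gripper_force: 0.0
clock: 12.7
tool_pos: [0.6146, -0.2055, 0.2749]
orientation: [-180.0, 0.1, 10.0]
force: [0.7, 0.3, 0.1]
opening: 0.0003
gripper_force: 0.0
t 12.70 at board [  -2.  -147.5   96.9] shift [ 0.08 -0.06  1.32] turn [-0.01  0.01 -0.02] F [0.7 0.3 0.1] open 0.0003
top 985.0033352132887 [ -95.92906231 -152.83477287]
top 1288.259991192259 [  11.90284059 -158.16030611]
wrist 734.5685527471942 [-151.54886678    6.33020543]
wrist 926.8952734835912 [ 66.42552405 -27.41659154]
```

```bash
python3 -m handwheel '[[-1,0.08,0,0.7,0,0,0],[-1,0,0,0.4,0,0,0],[-1,0,0,0.2,0,0,0],[-1,0,-0.4,0,0,0,0],[-1,0,-0.5,0,0,0,0]]'
python3 -m handwheel '[[-1,0,-0.5,0,0,0,0],[-1,0,-0.5,0,0,0,0],[-1,0,-0.5,0,0,0,0],[-1,0,-0.5,0,0,0,0],[-1,0,-0.5,0,0,0,0]]'
python3 -m handwheel '[[-1,0,-0.5,0,0,0,0],[-1,0,-0.5,0,0,0,0],[-1,0,-0.5,0,0,0,0],[-1,0,-0.5,0,0,0,0],[-1,0,-0.5,0,0,0,0]]'
python3 - <<'E'
from h import *
to(0,62,64)
im,K,c,R=cam("top"); cv2.imwrite("pics/t3.png",cv2.resize(im[85:240,250:450,::-1],None,fx=4,fy=3.87,interpolation=cv2.INTER_CUBIC))
E
```

```text
clock: 13.42
tool_pos: [0.6147, -0.181, 0.2431]
orientation: [180.0, -0.0, 10.1]
force: [0.3, -0.9, 0.9]
opening: 0.0002
gripper_force: 0.1
clock: 14.05
tool_pos: [0.6036, -0.1193, 0.2431]
orientation: [180.0, -0.0, 10.2]
force: [0.1, -0.7, 0.9]
opening: 0.0004
gripper_force: 0.7
clock: 14.68
tool_pos: [0.5925, -0.0579, 0.243]
orientation: [180.0, -0.0, 10.1]
force: [1.4, -1.8, 3.3]
opening: 0.0005
gripper_force: 1.4
t 14.68 at board [ 2.3  1.7 65. ] shift [-0.09 -2.41  0.04] turn [ 0. -0. -0.] F [ 1.4 -1.8  3.3] open 0.0005
```

View pics/t3.png

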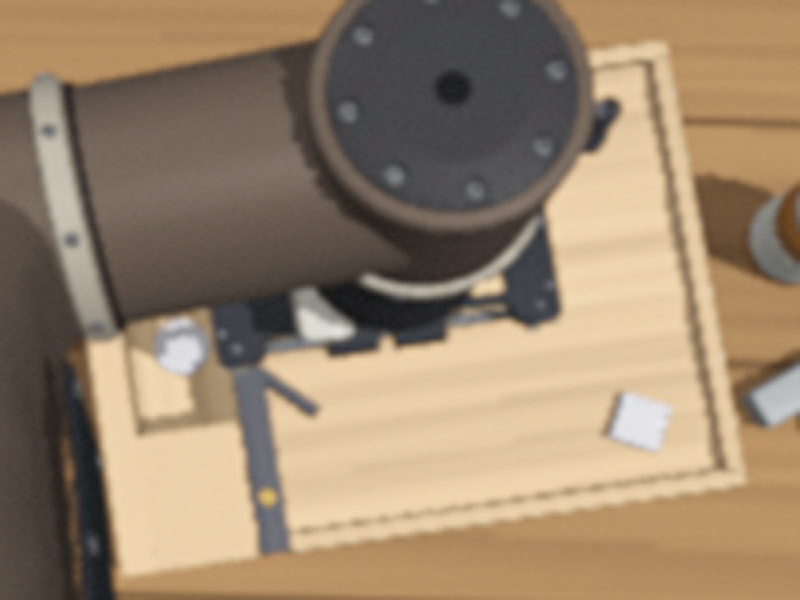

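The crop shows blank `c` in the slot at (181,345), and the square unmoved at (640,420). Blank `b` is hidden under the gripper, and its old spot is empty. I continue the push through the gate.

```bash
python3 -m handwheel '[[-1,-0.05,-0.5,0,0,0,0],[-1,-0.04,-0.5,0,0,0,0],[-1,0,-0.5,0,0,0,0],[-1,0,-0.5,0,0,0,0],[-1,0,-0.4,0,0,0,0]]'
python3 -m handwheel '[[-1,0,0,0,0,0,0],[-1,0,0,0,0,0,0],[-1,0,0.2,-0.8,0,0,0],[-1,0.2,0.8,-0.6,0,0,0],[-1,1,1,0,0,0,0]]'
python3 -m handwheel '[[-1,1,1,0,0,0,0],[-1,1,0.5,0,0,0,0],[-1,0.8,0,0,0,0,0],[-1,0,0,0,0,0,0]]'
python3 - <<'E'
from h import *
to(99,-28,64)
im,K,c,R=cam("top"); cv2.imwrite("pics/t4.png",cv2.resize(im[85:240,250:450,::-1],None,fx=4,fy=3.87,interpolation=cv2.INTER_CUBIC))
E
```

```text
clock: 15.35
tool_pos: [0.5796, 0.001, 0.2429]
orientation: [-180.0, 0.0, 10.2]
force: [0.4, -1.1, 2.9]
opening: 0.0002
gripper_force: 0.9
clock: 15.98
tool_pos: [0.6182, -0.0445, 0.2796]
orientation: [-180.0, -0.1, 10.2]
force: [1.1, 0.6, -0.2]
opening: 0.0007
gripper_force: 0.0
clock: 16.48
tool_pos: [0.6944, -0.069, 0.2769]
orientation: [-180.0, 0.0, 10.1]
force: [-0.3, 0.3, 0.4]
opening: 0.0005
gripper_force: 0.0
t 16.48 at board [100.6 -27.2  98.9] shift [-0.06  0.03  1.4 ] turn [-0.    0.01 -0.01] F [-0.3  0.3  0.4] open 0.0005
```

View pics/t4.png

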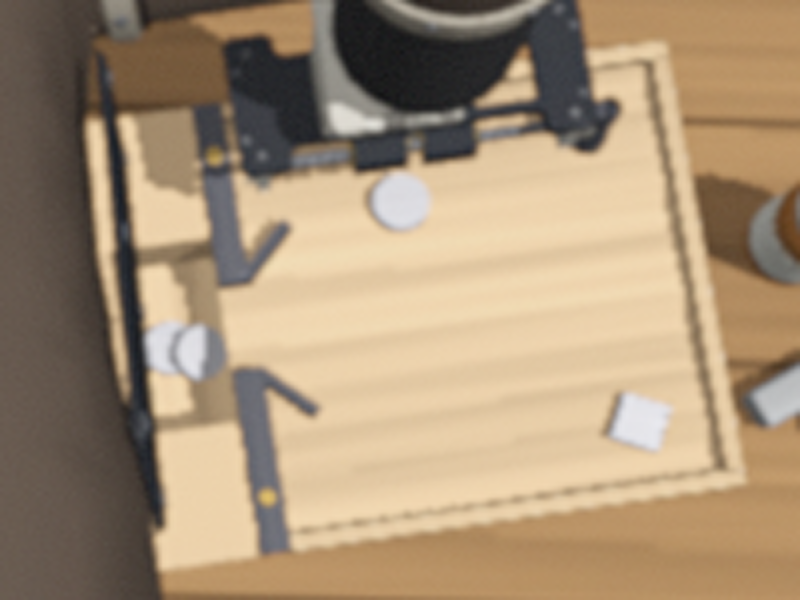

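Both blanks are in the slot, at (168,348) and (200,352). The last one lies untouched at (400,201).

```bash
python3 -m handwheel '[[-1,0,0,0.7,0,0,0],[-1,0,0,0.5,0,0,0],[-1,0,0,0.2,0,0,0],[-1,-0.4,0,0,0,0,0],[-1,-0.5,0,0,0,0,0]]'
python3 -m handwheel '[[-1,-0.5,0,0,0,0,0],[-1,-0.5,0,0,0,0,0],[-1,-0.5,0,0,0,0,0],[-1,-0.3,0,0,0,0,0],[-1,-0.2,0,0,0,0,0]]'
python3 -m handwheel '[[-1,0,0,0,0,0,0],[-1,0.5,0,0,0,0,0],[-1,0.5,0.3,-0.8,0,0,0],[-1,0,0.8,-0.5,0,0,0]]'
python3 - <<'E'
from h import *
to(0,-73,95)
x,y,yaw=np.load("board.npy");ex=np.array([np.cos(yaw),np.sin(yaw)]); ey=np.array([-ex[1],ex[0]])
for n in("top","wrist"):
  for p,a in blanks(*cam(n)):
    q=np.array([(p-[x,y])@ex,(p-[x,y])@ey])*1e3
    if abs(q).max()<200: print(n,a,q)
E
```

```text
clock: 17.15
tool_pos: [0.6709, -0.0725, 0.2432]
orientation: [180.0, -0.0, 10.2]
force: [0.1, -0.2, -0.6]
opening: 0.0003
gripper_force: 0.1
clock: 17.77
tool_pos: [0.622, -0.0813, 0.2432]
orientation: [180.0, -0.0, 10.2]
force: [0.9, 0.1, 0.8]
opening: 0.0006
gripper_force: 0.4
clock: 18.27
tool_pos: [0.6535, -0.1035, 0.2759]
orientation: [180.0, -0.0, 10.2]
force: [-0.1, -0.3, -0.8]
opening: 0.0006
gripper_force: 0.0
t 18.27 at board [ 54.3 -54.   97.9] shift [-2.17  0.76  0.12] turn [ 0.   -0.01  0.01] F [-0.1 -0.3 -0.8] open 0.0006
top 985.0033352132887 [ -95.92906231 -152.83477287]
top 1057.7533661697526 [ -1.67008096 -27.42737467]
top 1142.8045954690315 [ 80.22345446 -40.0624327 ]
top 673.4735162926372 [ 108.54132629 -143.66190204]
wrist 1080.1395990023639 [-95.98029708  81.41664767]
```

```bash
python3 -m handwheel '[[-1,0,0.76,0,0,0,0],[-1,-0.8,0,0,0,0,0],[-1,-0.8,0,0,0,0,0],[-1,-0.6,0,0,0,0,0],[-1,0,0,0.4,0,0,0]]'
python3 -m handwheel '[[-1,0,0,0.5,0,0,0],[-1,0,0,0.4,0,0,0],[-1,0,0,0,0,0,0]]'
python3 -c "
from h import *
to(0,62,64)"
```

```text
clock: 19.0
tool_pos: [0.6004, -0.1329, 0.2659]
orientation: [180.0, -0.1, 10.1]
force: [0.1, -0.5, 0.8]
opening: 0.0002
gripper_force: 0.0
clock: 19.38
tool_pos: [0.6009, -0.1322, 0.2413]
orientation: [-180.0, 0.1, 10.2]
force: [0.5, 0.1, 0.2]
opening: 0.0003
gripper_force: 0.0
t 19.38 at board [ -2.6 -72.9  63.3] shift [ 0.1  -5.4  -0.03] turn [-0.    0.02 -0.  ] F [0.5 0.1 0.2] open 0.0003
```

```bash
python3 -m handwheel '[[-1,0,-0.5,0,0,0,0],[-1,0,-0.5,0,0,0,0],[-1,0,-0.5,0,0,0,0],[-1,0,-0.5,0,0,0,0],[-1,0,-0.5,0,0,0,0]]'
python3 -m handwheel '[[-1,0.05,-0.5,0,0,0,0],[-1,0.05,-0.5,0,0,0,0],[-1,0,-0.5,0,0,0,0],[-1,0,-0.5,0,0,0,0],[-1,0,-0.5,0,0,0,0]]'
python3 -m handwheel '[[-1,0,-0.4,0,0,0,0],[-1,0,0,0,0,0,0],[-1,0,0,0,0,0,0],[-1,0,0.3,-1,0,0,0],[-1,0,1,-1,0,0,0]]'
python3 -m handwheel '[[-1,1,1,-1,0,0,0],[-1,1,1,-1,0,0,0],[-1,1,0.5,-1,0,0,0],[-1,1,0,0,0,0,0],[-1,0,0,0,0,0,0]]'
python3 - <<'E'
from h import *
to(0,62,64)
im,K,c,R=cam("top"); cv2.imwrite("pics/t5.png",cv2.resize(im[85:240,250:450,::-1],None,fx=4,fy=3.87,interpolation=cv2.INTER_CUBIC))
E
```

```text
clock: 20.0
tool_pos: [0.5898, -0.0697, 0.2431]
orientation: [180.0, -0.0, 10.2]
force: [-0.5, -0.3, 0.1]
opening: 0.0007
gripper_force: 0.3
clock: 20.62
tool_pos: [0.5813, -0.0081, 0.243]
orientation: [180.0, -0.0, 10.1]
force: [0.4, -2.2, 2.2]
opening: 0.0004
gripper_force: 1.0
clock: 21.25
tool_pos: [0.5853, -0.0309, 0.2931]
orientation: [-180.0, 0.1, 10.2]
force: [0.7, -0.2, 0.7]
opening: 0.0006
gripper_force: 0.0
clock: 21.88
tool_pos: [0.6958, -0.0753, 0.3669]
orientation: [-180.0, 0.0, 10.1]
force: [-0.6, 0.1, -0.0]
opening: 0.0007
gripper_force: 0.0
t 21.88 at board [100.9 -33.7 188.9] shift [-4.04 -3.82  5.  ] turn [-0.    0.01 -0.01] F [-0.6  0.1 -0. ] open 0.0007
```

View pics/t5.png

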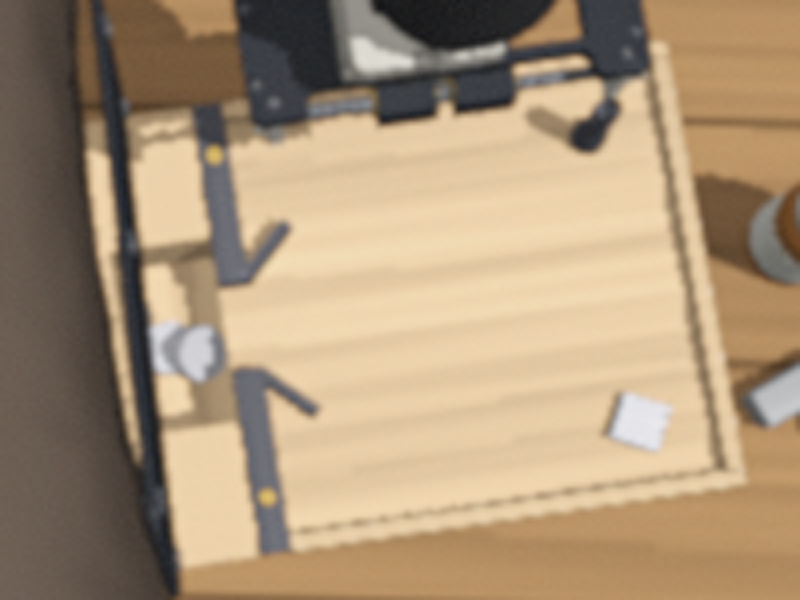

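All three appear to be in the slot, with two stacked at about (198,352). The square and the punch are unmoved. I'll check the stack height in a closer wrist view.

```bash
python3 -m handwheel '[[-1,-1,-0.8,0,0,0,0],[-1,-1,-0.8,0,0,0,0],[-1,-1,-0.8,0,0,0,0],[-1,-1,-0.8,0,0,0,0],[-1,-1,-0.8,0,0,0,0]]' >/dev/null
python3 -m handwheel '[[-1,-1,-0.8,0,0,0,0],[-1,-0.8,-0.8,0,0,0,0],[-1,0,0,0,0,0,0]]'
python3 - <<'E'
from h import *
to(0,62,64)
im,K,c,R=cam("wrist"); cv2.imwrite("pics/w6.png",im[:,:,::-1])
x,y,yaw=np.load("board.npy");ex=np.array([np.cos(yaw),np.sin(yaw)]); ey=np.array([-ex[1],ex[0]])
for z in(20,45,65): 
  for b in((5,104,z),(5,86,z)): print(b,proj(np.r_[[x,y]+b[0]/1e3*ex+b[1]/1e3*ey,z/1e3],K,c,R))
E
```

```text
clock: 22.92
tool_pos: [0.5007, 0.0332, 0.3682]
orientation: [-180.0, -0.0, 10.2]
force: [-0.5, 0.2, 0.4]
opening: 0.0006
gripper_force: 0.0
t 22.93 at board [-72.  107.5 190.2] shift [2.87 1.83 5.05] turn [-0.   -0.    0.01] F [-0.5  0.2  0.4] open 0.0006
(5, 104, 20) [[325.29298203 119.14812553]]
(5, 86, 20) [[341.48713426 119.19710047]]
(5, 104, 45) [[325.64905065 118.8364105 ]]
(5, 86, 45) [[343.18437554 118.88945985]]
(5, 104, 65) [[325.97938641 118.54722291]]
(5, 86, 65) [[344.75894464 118.60405469]]
```

View pics/w6.png

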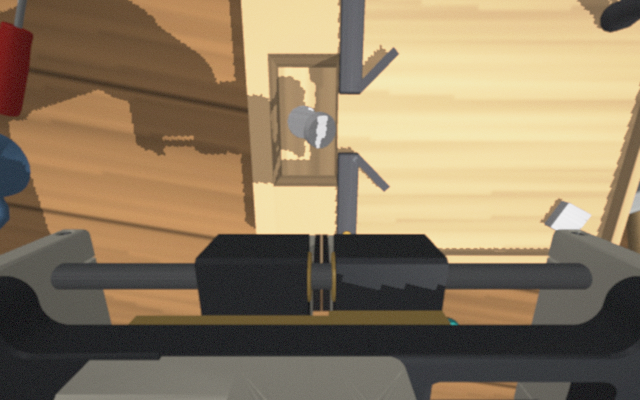

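The wrist view shows the stack at (319,129), wholly inside the slot, whose deck edge is at column 338. The pen holds no round blanks, and the gripper is clear.

```bash
python3 -c "
from plant import *
print(close_job())"
```

```text
the job is handed in; nothing more can be done
None
```

I pushed all three round blanks through the gate one after another and they lie in the slot; the square blank and punch look unmoved in the last pictures, the gripper is clear, and I handed the job in at about 23 s on the robot's clock (no verdict was returned).

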